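# Cap the thinner tin and stack it away

### The arm

A 6-joint arm with a two-finger parallel gripper is mounted at the origin on the work surface. World frame = base frame: x ahead of the robot, y to its left, z up, the work surface at z = 0. Lengths are in mm, angles in rad, forces in N, time in s.
With the tool pointing down it reaches from about 300 to 775 mm from the base axis. Payload 14.6 kg.
Tool frame: the origin (TCP) lies at the very end of the fingers, on their centre line; the grasp point (between the pads) lies 19 mm behind it; z points along the fingers, y is the line along which they close (so a half turn about z gives the same grasp; the last joint's range is limited). The gripper opens to 94 mm and grips with 3 to 60 N. Pads are 16 mm wide; open, the fingers measure 119 mm over their backs; the gripper's body (75 mm by 177 mm) begins 78 mm behind the grasp point.
Start: joints at [-1.214, 0.3, 1.521, -0, 1.321, -0.067], TCP at [226.167, -501.336, 205.446] pointing down, gripper open.
Joint ranges: [-3.03, 3.03], [-0.79, 2.21], [0.23, 2.52], [-1.04, 4.18], [0, 3.07], [-2.55, 2.55]. Speed limits (rad/s): [2.22, 2.22, 2.57, 3.14, 3.14, 3.14].

### API

Orientations are given as [roll, pitch, yaw] about the fixed x, y, z axes, in that order (R = Rz(yaw) Ry(pitch) Rx(roll)).
In Python, from cell import manip gives the robot as it stands.
- The arm moves only by the tool servo_tool, never from a script. Its argument "rows" is a list of rows, each a list of 7 numbers: the turn, a rotation vector about the world's x, y, z in degrees, then the shift along the world's x, y, z in mm, then the closure, from 0 (fully open) to 1 (shut). In form: [[rx, ry, rz, dx, dy, dz, fingers], ...]. A call has 1 to 20 rows; each row shifts and turns the commanded pose from where the row before left it; what a row does not reach is not made up. A row lasts 1/8 s, in which the tool goes at most 62.5 mm and 10.7 degrees, less where a joint would pass 70% of its speed; a pose out of reach is approached as far as the arm can. A call with a gripper value outside its range is refused whole. The fingers move at their own pace and stop on an object; "grip_force" is the grip in N (left out, the last holds). Time passes only in rows, so rows that do not move let the fingers close. It gives the time, the measured TCP pose, the force, the opening and the grip force at its end, in the units of the state.
- manip.read_state(): the state, without advancing time (a new reading comes with each control period).
- manip.camera(name): name is "scene" or "side" or "wrist"; returns the picture (480x640x3 uint8, red, green, blue); there is no depth.
- manip.camera_info(name): a dict with "fx", "fy", "cx", "cy" (pixels), "position" and "rotation" of the camera in the world; the wrist camera has in their place "T_tool_cam" (4x4, takes a point from camera to tool coordinates, whose origin is the TCP and whose axes are the flange's). Camera axes: x right, y down, z forward; pixel columns grow to the right and rows downward; lengths in mm; the calibration is good to about 2 mm. The wrist camera is an equidistant fisheye: a pixel r from the principal point sees the ray r / f radians off the axis. A picture is of the moment at which its call begins: read the wrist's pose just before it. camera_info takes no time and is no camera call.
- manip.sign_off(): hands the job in; it is judged then, once.
The state is a dict: "clock": time; "joints": joint angles; "qd": joint speeds; "effort": joint torques, N m; "eef_pos": TCP position; "eef_rot": TCP orientation; "wrist_force": force on the tool from outside, world axes, zero at the start; "moment": the same for the moment, N m; "finger_gap": finger opening in mm; "finger_force": force on a finger pad.
Only numpy, scipy, OpenCV 4.12 (cv2) and the standard library are available. Lean on these libraries where they do the work, as an engineer would, in place of code of your own. Each camera call takes 0.05 s, during which the arm holds its last target. There are 200 camera calls.

### The job

The blue tin in the sloping pouring cradle was left with its red captive cap loose: while it still sits in the cradle, screw the cap clockwise fully home. Then lift the tin out and set it down gently, upright and squarely on top of the column of two green tins, edges in line, without shifting the column. Leave everything else on the bench where it is.

Things in the scene. Friction and masses are not known exactly. Their poses are not given: they have to be found in the camera images.
- tin: loose blue rectangular tin with a pale label and a red screw cap, about 0.37 kg; 84 (its x) by 56 (its y) by 70 mm (its z, without the cap). Origin: centre of its underside; z points out through its top. It starts leaning 30 degrees in the cradle, its top leaning towards the cradle's front (-x, the robot's side)
- cap (a joint): the red screw cap's turn about the tin's z axis, rad: 0 = screwed fully home (a hard stop), grows up to 2.6 as it is unscrewed (anticlockwise seen from the cap's top). It starts between 1.3 and 2.3, stays where it is left, and never comes off or rises. At 0 the white stripe on the cap lines up with the white mark on the tin's top, on its +x side
- cap_top (a point): centre of the cap's top. The cap is a ribbed red cylinder 39 to 41 mm across, from 3 to 26 mm above the tin's top, in the middle of it; so cap_top lies 96 mm along z from the tin's origin. Its z is the axis of the cap, its x runs along the white stripe
- cradle: pouring cradle fixed to the bench: wooden foot 140 (x) by 96 (y) mm with a steel bed sloping 30 degrees (its +x end is high), a toe ledge 26 high at its low -x end, and cheeks 12 high along both sides with about 2.5 mm play each side of the tin; the high end is open. Origin: centre of the foot's underside
- seat (a point): point on the cradle's bed, 52 mm above the bench, where the centre of the tin's underside rests (axes are the cradle's, not tilted)
- lower_tin: lower tin of the column: loose, closed, flat-lidded green tin with bright lid rim, 0.6 kg, 84 (x) by 56 (y) by 45 mm high, standing on the bench. Origin: centre of its underside
- upper_tin: the same kind of green tin, standing squarely on lower_tin. Origin: centre of its underside
- stack_top (a point): centre of the upper green tin's flat top, 90 mm above the bench: the blue tin's underside goes here; axes are the upper tin's
- amber_bottle: bystander: amber bottle with black cap, 60 mm across, 160 tall; origin: centre of its underside
- spatula: bystander: spatula lying on the bench, about 170 long, handle along its -x
- paint_can: bystander: grey round can, 76 across, 100 tall; origin: centre of underside
- glass_jar: bystander: clear jar with green lid, 60 across, 80 tall; origin: centre of underside
- tub: bystander: open white plastic tub, 90 across, 75 tall; origin: centre of underside
- brush: bystander: brush lying on the bench, about 180 long, handle along its -x
There are look-alikes about, which are no part of the job. What is shaped like the upper_tin but pink or yellow is not meant.

How it is judged:
By the outcome, as a careful person would: the job done as asked, in the order asked, and still so for the second after the job is handed in, with the robot touching nothing.
It also fails if it takes over 54 s, if anything falls off the work surface, if the arm or the gripper's body presses on something with over 40 N, if the wrist force passes 120 N, or if a joint passes its speed limit or range.

## Working session

There is one attempt and no reset: what is moved stays moved. The work goes in short steps, Python scripts to look and compute and a tool call to move; the robot and the scene stay as the last step left them, time stands still between calls to the robot, and variables do not carry over. Pictures are saved under pics/ and viewed, at most 12 in all, crops included, and the job is handed in when it is done.

Besides the shell and the picture viewer there is one more tool, called as name(argument=value, ...) on one line, values as JSON. servo_tool: Moves the arm, as the interface text tells. Its arguments: {"type":"object","properties":{"rows":{"type":"array","items":{"type":"array","items":{"type":"number"}}},"grip_force":{"type":"number"}},"required":["rows"]}

```bash
mkdir -p pics; python3 - <<'E'
from cell import manip
import cv2,numpy as np
np.set_printoptions(precision=4,suppress=True)
s=manip.read_state();print(s)
ims=[]
for n in ["scene","side","wrist"]:
    im=manip.camera(n);cv2.imwrite(f"pics/{n}0.png",im[:,:,::-1]);print(n,manip.camera_info(n))
E
```

```text
{'clock': 0.0, 'joints': array([-1.2136,  0.3005,  1.5216,  0.    ,  1.3207, -0.0666]), 'qd': array([ 0.0014, -0.    , -0.0006,  0.0001,  0.0006, -0.0014]), 'effort': array([  0.0002, -53.18  , -35.2732,   0.0709,   0.0244,  -0.0001]), 'eef_pos': array([ 226.0789, -501.0965,  204.8753]), 'eef_rot': array([-3.1404, -0.0001,  0.4238]), 'wrist_force': array([-1.003 , -0.8216,  0.116 ]), 'moment': array([ 0.003 , -0.0346,  0.0172]), 'finger_force': 0.0, 'finger_gap': 93.93150453695083}
scene {'fx': 465.3014598981232, 'fy': 465.3014598981232, 'cx': 314.05589984431333, 'cy': 237.29474641848816, 'position': array([1269.2145, -234.0963,  817.0991]), 'rotation': array([-2.3582,  0.0168,  1.2108])}
side {'fx': 545.7732486969246, 'fy': 545.7732486969246, 'cx': 316.22533582213504, 'cy': 230.56914373548398, 'position': array([-26.7638, 958.7548, 994.3048]), 'rotation': array([-2.2251,  0.0027, -2.5833])}
wrist {'fx': 371.64829954431775, 'fy': 371.64829954431775, 'cx': 319.6299494235343, 'cy': 240.38678891701318, 'T_tool_cam': array([[  -0.0002,   -0.9627,   -0.2707,   78.7187],
       [   1.    ,   -0.0004,    0.0009,    0.0152],
       [  -0.001 ,   -0.2707,    0.9627, -179.2052],
       [   0.    ,    0.    ,    0.    ,    1.    ]])}
```

View pics/scene0.png

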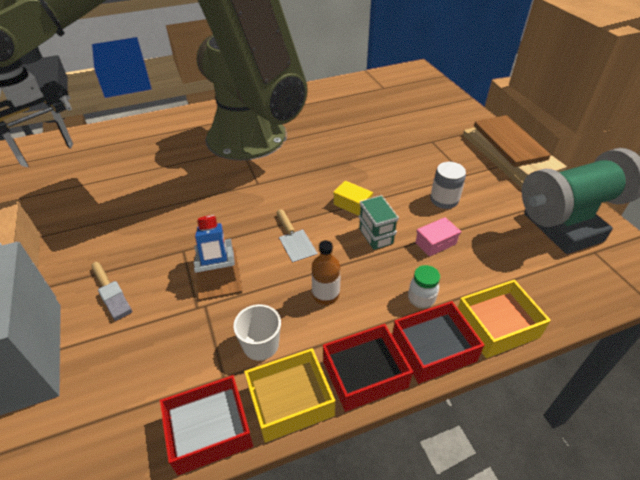

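View pics/side0.png

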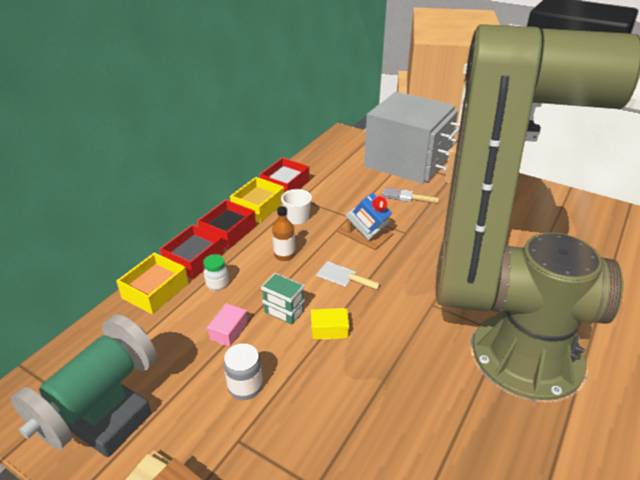

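The scene view shows the blue tin with its red cap in the cradle at (210,240). The two-high green column is at (378,222). The look-alikes are a yellow tin at (352,197) and a pink one at (438,236), each a single tin, so neither fits. In the side view the cap is at (380,204) and the column at (283,298). I'll triangulate these and confirm in a crop.

```bash
cat > h.py <<'E'
import numpy as np,cv2
from scipy.spatial.transform import Rotation as R
from cell import manip
np.set_printoptions(precision=2,suppress=True)
def cam(n,state=None):
    c=manip.camera_info(n)
    if n!="wrist": return c,np.array(c["position"]),R.from_euler("xyz",c["rotation"]).as_matrix()
    T=np.array(c["T_tool_cam"]);Rt=R.from_euler("xyz",state["eef_rot"]).as_matrix()
    return c,Rt@T[:3,3]+state["eef_pos"],Rt@T[:3,:3]
def ray(C,px):
    c,p,M=C;v=np.array([(px[0]-c["cx"])/c["fx"],(px[1]-c["cy"])/c["fy"]])
    if "T_tool_cam" in c:
        r=np.linalg.norm(v)+1e-12;d=np.array([*(np.sin(r)*v/r),np.cos(r)])
    else: d=np.array([*v,1.])
    d=M@d;return p,d/np.linalg.norm(d)
def proj(C,X):
    c,p,M=C;d=M.T@(np.array(X,float)-p)
    if "T_tool_cam" in c:
        h=np.hypot(d[0],d[1]);t=np.arctan2(h,d[2]);v=d[:2]/h*t
    else: v=d[:2]/d[2]
    return v*c["fx"]+[c["cx"],c["cy"]]
def onz(C,px,z):
    p,d=ray(C,px);return p+d*(z-p[2])/d[2]
def tri(rays):
    A=sum(np.eye(3)-np.outer(d,d) for p,d in rays);b=sum((np.eye(3)-np.outer(d,d))@p for p,d in rays)
    X=np.linalg.solve(A,b);return X,max(np.linalg.norm((np.eye(3)-np.outer(d,d))@(X-p)) for p,d in rays)
def mask(im,col):
    h=cv2.cvtColor(im,cv2.COLOR_RGB2HSV);H,S,V=cv2.split(h)
    lo={"red":((H<8)|(H>172))&(S>150)&(V>60),"green":(H>60)&(H<95)&(S>90)&(V>30),"blue":(H>100)&(H<125)&(S>120)&(V>40)}[col]
    return lo.astype(np.uint8)*255
def blob(im,col,win):
    x0,y0,x1,y1=win;m=mask(im,col);k=np.zeros_like(m);k[y0:y1,x0:x1]=m[y0:y1,x0:x1]
    cs,_=cv2.findContours(k,cv2.RETR_EXTERNAL,cv2.CHAIN_APPROX_NONE);return sorted(cs,key=cv2.contourArea)[::-1]
def cen(c):
    m=cv2.moments(c);return np.array([m["m10"],m["m01"]])/m["m00"]
E
python3 - <<'E'
from h import *
a=cv2.imread("pics/scene0.png")[:,:,::-1].copy();b=cv2.imread("pics/side0.png")[:,:,::-1].copy()
A=cam("scene");B=cam("side")
ca=blob(a,"red",(190,205,225,235))[0];cb=blob(b,"red",(360,185,400,225))[0]
print("cap",cen(ca),cen(cb),tri([ray(A,cen(ca)),ray(B,cen(cb))]))
ga=blob(a,"green",(345,185,410,260));gb=blob(b,"green",(250,265,315,330))
for g,C in((ga,A),(gb,B)):
    for c in g[:2]:
        print("green",cv2.contourArea(c),cen(c),cv2.approxPolyDP(cv2.convexHull(c),3,True)[:,0].tolist(), onz(C,cen(c),90))
print("greentop",tri([ray(A,cen(ga[0])),ray(B,cen(gb[0]))]))
for im,w,n in((a,(190,200,250,300),0),(a,(330,175,410,260),0)): pass
c1=cv2.resize(a[175:305,180:410],None,fx=3,fy=3,interpolation=cv2.INTER_CUBIC)
cv2.imwrite("pics/crop1.png",c1[:,:,::-1])
E
```

```text
cap [206.69 222.16] [379.67 203.23] (array([ 491.09, -203.02,  124.91]), np.float64(1.0160574876463808))
green 406.0 [378.66 209.04] [[381, 197], [394, 216], [377, 221], [363, 202]] [555.33 183.05  90.  ]
green 29.0 [375.28 231.03] [[373, 227], [378, 228], [377, 235]] [618.81 143.46  90.  ]
green 394.0 [282.42 285.72] [[265, 285], [276, 275], [300, 286], [290, 297]] [553.46 187.8   90.  ]
green 31.0 [288.69 306.23] [[286, 302], [291, 304], [291, 310], [286, 308]] [501.92 236.64  90.  ]
greentop (array([554.23, 184.96,  87.89]), np.float64(1.1419794516156234))
```

View pics/crop1.png

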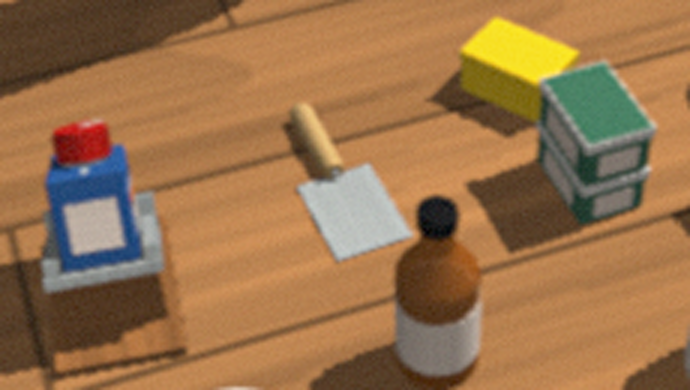

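The crop confirms it: the blue tin with the red cap is in the cradle, and the two stacked green tins with bright rims are the column. Yellow is a separate single tin. Heights check: cap middle 125 mm (expected 125) and column top 88 mm (expected 90). Next I'll bring the wrist camera over the cap, tilted with it.

servo_tool(rows=[[0, 0, -2, 17.5, 25, 1.5, 0], [0, 0, -2, 17.5, 25, 1.5, 0], [0, 0, -2, 17.5, 25, 1.5, 0], [0, 0, -2, 17.5, 25, 1.5, 0], [0, 0, -2, 17.5, 25, 1.5, 0], [0, 0, -2, 17.5, 25, 1.5, 0], [0, 0, -2, 17.5, 25, 1.5, 0], [0, 0, -2, 17.5, 25, 1.5, 0], [0, 0, -2, 17.5, 25, 1.5, 0], [0, 0, -2, 17.5, 25, 1.5, 0], [0, 0, -2, 17.5, 25, 1.5, 0], [0, 0, -2, 17.5, 25, 1.5, 0], [0, -7.5, 0, 0, 0, 0, 0], [0, -7.5, 0, 0, 0, 0, 0], [0, -7.5, 0, 0, 0, 0, 0], [0, -7.5, 0, 0, 0, 0, 0], [0, 0, 0, 0, 0, 0, 0], [0, 0, 0, 0, 0, 0, 0]])

```text
clock: 2.4
eef_pos: [436.4, -201.5, 223.8]
eef_rot: [3.139, -0.522, 0.006]
wrist_force: [-0.6, -0.9, -0.1]
finger_gap: 94.1
finger_force: 0.0
```

```bash
python3 - <<'E'
from h import *
import pickle
s=manip.read_state();im=manip.camera("wrist");pickle.dump((s,im),open("w1.pkl","wb"))
print(s["joints"],s["eef_pos"],s["eef_rot"])
C=cam("wrist",s);print(proj(C,[485,-203,135]))
cv2.imwrite("pics/w1.png",cv2.resize(im[60:430,100:540],None,fx=1.6,fy=1.6)[:,:,::-1])
E
```

```text
[-0.69 -0.12  2.02  0.43  0.87  0.66] [ 436.38 -201.54  223.82] [ 3.14 -0.52  0.01]
[321.05 242.96]
```

View pics/w1.png

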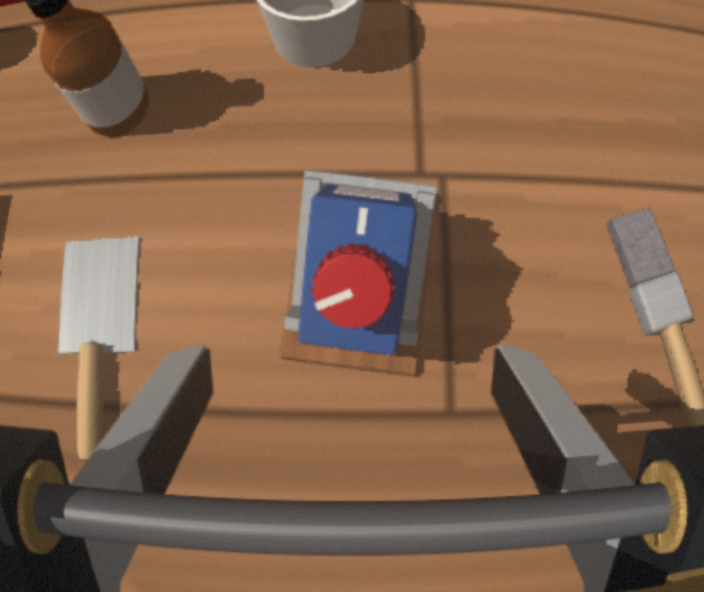

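The wrist view shows the cap at about (353,288) in the crop. Its stripe points lower-left, roughly 110° anticlockwise from the tin's mark at (362,220). Next I'll measure the tin's yaw, the cap centre and the stripe angle.

```bash
cat > tin.py <<'E'
from h import *
def U(psi): return np.array([-.5*np.cos(psi),-.5*np.sin(psi),.866])
def onplane(C,px,p0,n):
    p,d=ray(C,px);return p+d*(n@(p0-p))/(n@d)
def measure(s,im,guess,psi=0.):
    C=cam("wrist",s);gx,gy=proj(C,guess)
    win=[int(max(0,v)) for v in(gx-60,gy-80,gx+60,gy+80)]
    rc=blob(im,"red",win)[0]
    h=cv2.cvtColor(im,cv2.COLOR_RGB2HSV);white=((h[...,1]<90)&(h[...,2]>130)).astype(np.uint8)*255
    bl=cv2.bitwise_or(mask(im,"blue"),mask(im,"red"));k=np.zeros_like(bl);k[win[1]:win[3],win[0]:win[2]]=bl[win[1]:win[3],win[0]:win[2]]
    k=cv2.morphologyEx(k,cv2.MORPH_CLOSE,np.ones((5,5)))
    bc=max(cv2.findContours(k,cv2.RETR_EXTERNAL,cv2.CHAIN_APPROX_NONE)[0],key=cv2.contourArea)[:,0].astype(float)
    # cap-top disc: points of the red hull mapped onto cap-top plane, circle fit
    hull=cv2.convexHull(rc)[:,0].astype(float)
    for _ in range(6):
        u=U(psi);x=np.cross([-np.sin(psi),np.cos(psi),0],u);y=np.cross(u,x)
        P=np.array([onplane(C,q,guess,u)-guess for q in bc])-(-26*u)*0
        top=guess-26*u
        P=np.array([onplane(C,q,top,u)-top for q in bc]);a,b=P@x,P@y
        sel=lambda sg:(sg*b>15)&(abs(a)<30)
        es=[];
        for sg in(1,-1):
            m=sel(sg);f=cv2.fitLine(np.c_[a[m],b[m]].astype(np.float32),cv2.DIST_HUBER,0,.01,.01).ravel();es.append((np.arctan(f[1]/f[0]),f[3]-f[2]*f[1]/f[0]))
        psi+=np.mean([e[0] for e in es])/ np.cos(np.radians(30))*.8
    Q=np.array([onplane(C,q,guess,u)-guess for q in hull]);Q=np.c_[Q@x,Q@y]
    (cx,cy),r=cv2.minEnclosingCircle(Q.astype(np.float32))
    print("psi",np.degrees(psi),"edges deg/offset",[(np.degrees(e[0]),e[1]) for e in es],"x extent",a.min(),a.max())
    cc=guess+cx*x+cy*y
    print("capcircle",cx,cy,"r",r,"centre",cc,"edge-mid offset",np.mean([e[1] for e in es]))
    # stripe: white pixels inside cap circle / mark outside
    ys,xs=np.nonzero(white[win[1]:win[3],win[0]:win[2]]);pt=np.array([onplane(C,(a_+win[0],b_+win[1]),cc,u)-cc for a_,b_ in zip(xs,ys)])
    S=np.c_[pt@x,pt@y];rr=np.hypot(*S.T);st=S[rr<18]
    m=st.mean(0);print("stripe deg",np.degrees(np.arctan2(m[1],m[0])),len(st),m)
    return psi,cc,x,y,u
E
python3 - <<'E'
from tin import *
import pickle
s,im=pickle.load(open("w1.pkl","rb"))
psi,cc,x,y,u=measure(s,im,np.array([485,-203,135.]))
C=cam("wrist",s)
# triangulate cap centre: wrist ray to cap-top centre vs scene/side rays of red blob centre (mid-cap) 
print("seat est",cc-96*u)
# edge-on checks
print(np.array([x,y,u]))
E
```

```text
psi -6.359332787130222 edges deg/offset [(np.float32(9.892135), np.float32(23.997503)), (np.float32(-9.854199), np.float32(-20.12472))] x extent -38.66891571928982 42.16268372637924
capcircle 2.9127159118652344 1.3031113147735596 r 20.964658737182617 centre [ 487.65 -201.99  136.46] edge-mid offset 1.9363918
stripe deg 132.8620485124105 111 [-6.62  7.13]
seat est [ 535.35 -207.32   53.32]
[[ 0.86 -0.1   0.5 ]
 [ 0.11  0.99  0.  ]
 [-0.5   0.06  0.87]]
```

```bash
python3 - <<'E'
from tin import *
import pickle
s,im=pickle.load(open("w1.pkl","rb"))
C=cam("wrist",s);g=np.array([487.6,-202,136.4]);print(proj(C,g))
h=cv2.cvtColor(im,cv2.COLOR_RGB2HSV)
for y in(190,205,225,250,265): 
    m=(mask(im,"blue")|mask(im,"red"))[y];xs=np.nonzero(m[260:390])[0]+260;print(y,xs.min(),xs.max(),len(xs))
w=((h[...,1]<90)&(h[...,2]>130)).astype(np.uint8);n,l,st,ce=cv2.connectedComponentsWithStats(w)
for i in range(n):
    if 260<ce[i][0]<390 and 150<ce[i][1]<300 and st[i][4]>5: print(st[i],ce[i])
x,y=321,240
print(h[228:252,300:336,1][::3,::3])
E
```

```text
[319.79 239.31]
190 296 357 52
205 294 355 52
225 293 353 46
250 310 342 33
265 307 307 1
[     0      0    640    480 292716] [319.63 240.29]
[ 282  166   91   85 1377] [315.28 190.1 ]
[322 189   8  19 112] [325.85 197.75]
[296 241  25  14 137] [307.73 247.12]
[278 258  10   9  80] [282.44 262.  ]
[[176 177 179 179 180 175 180 180 175 179 173 179]
 [174 175 176 177 177 176 178 181 178 177 179 178]
 [174 174 173 177 177 180 178 176 177 177 178 172]
 [177 177 179 178 172 177 179 178 179 179 175 179]
 [177 177 174 179 177 164 102 177 179 176 182 176]
 [181 181 176 142  38  24  22 168 179 175 181 176]
 [162  95  30  24  24  39  83 180 178 181 183 181]
 [ 27  22  27  57 130 178 180 180 183 181 181 175]]
```

```bash
python3 - <<'E'
import re
t=open("h.py").read()
t=t.replace('(H>100)&(H<125)&(S>120)&(V>40)','(H>100)&(H<132)&(S>100)&(V>22)')
open("h.py","w").write(t)
t=open("tin.py").read()
t=t.replace("np.ones((5,5)))\n","np.ones((9,9)))\n").replace("(sg*b>15)&(abs(a)<30)","(sg*b>20)&(abs(a)<30)")
t=t.replace('    ys,xs=np.nonzero(white','''    n,l,stt,ce=cv2.connectedComponentsWithStats(white)
    for i in range(1,n):
        if 20<stt[i][4]<400:
            v=onplane(C,ce[i],cc,u)-cc;w=np.array([v@x,v@y])
            if np.hypot(*w)<45: print("white comp",stt[i][4],w,"deg",np.degrees(np.arctan2(w[1],w[0])))
    return psi,cc,x,y,u
    ys,xs=np.nonzero(white''')
open("tin.py","w").write(t)
E
python3 - <<'E'
from tin import *
import pickle
s,im=pickle.load(open("w1.pkl","rb"))
h=cv2.cvtColor(im,cv2.COLOR_RGB2HSV);print(h[[250,260,270]][:,[292,300,305,325,345]].tolist())
psi,cc,x,y,u=measure(s,im,np.array([485,-203,135.]))
print("seat est",cc-96*u)
E
```

```text
[[[111, 118, 136], [22, 26, 219], [11, 44, 216], [0, 179, 179], [119, 75, 75]], [[112, 114, 136], [112, 119, 137], [155, 83, 117], [1, 179, 180], [120, 63, 73]], [[111, 116, 139], [110, 119, 135], [112, 115, 135], [111, 117, 135], [111, 126, 134]]]
psi -8.210855827259879 edges deg/offset [(np.float32(0.9069949), np.float32(27.954958)), (np.float32(-0.90436053), np.float32(-24.167904))] x extent -39.14930713660336 44.839950930005536
capcircle 2.864105463027954 1.3161461353302002 r 20.972835540771484 centre [ 487.64 -202.05  136.43] edge-mid offset 1.893527
white comp 112 [33.2  -0.27] deg -0.47432547774148925
white comp 137 [-7.82  8.67] deg 132.07038007228553
white comp 80 [-23.36  27.46] deg 130.39004612821157
seat est [ 535.15 -208.91   53.3 ]
```

servo_tool(rows=[[0, 0, -8.4, 1, 6.5, -1, 0], [-5.15, 0.75, 9.0, 0, 0, 0, 0], [-5.15, 0.75, 9.0, 0, 0, 0, 0], [-5.15, 0.75, 9.0, 0, 0, 0, 0], [-5.15, 0.75, 9.0, 0, 0, 0, 0], [-5.15, 0.75, 9.0, 0, 0, 0, 0], [-5.15, 0.75, 9.0, 0, 0, 0, 0], [-5.15, 0.75, 9.0, 0, 0, 0, 0], [-5.15, 0.75, 9.0, 0, 0, 0, 0], [-5.15, 0.75, 9.0, 0, 0, 0, 0], [-5.15, 0.75, 9.0, 0, 0, 0, 0], [-5.15, 0.75, 9.0, 0, 0, 0, 0], [-5.15, 0.75, 9.0, 0, 0, 0, 0], [0, 0, 0, 0, 0, 0, 0], [0, 0, 0, 0, 0, 0, 0]])

```text
clock: 4.32
eef_pos: [437.4, -194.8, 222.5]
eef_rot: [2.697, 0.289, 1.966]
wrist_force: [-0.4, 0.4, -0.1]
finger_gap: 93.9
finger_force: 0.0
```

```bash
python3 - <<'E'
from tin import *
import pickle
s=manip.read_state();im=manip.camera("wrist");pickle.dump((s,im),open("w2.pkl","wb"))
Rt=R.from_euler("xyz",s["eef_rot"]).as_matrix()
print(s["joints"],s["eef_pos"],"toolz",Rt[:,2],"want",-U(np.radians(-8.4)))
a=pickle.load(open("w1.pkl","rb"))
g=np.array([487,-202,136.]);u=U(np.radians(-8.4))
# red disc seen from two sides: fit centre of the top-face by ray triangulation of circle centres
for st,i in(a,(s,im)):
    C=cam("wrist",st);p=proj(C,g);w=[int(v) for v in(p[0]-60,p[1]-60,p[0]+60,p[1]+60)]
    h=cv2.cvtColor(i,cv2.COLOR_RGB2HSV);m=h[...,2][mask(i,"red")>0];print("proj",p,"V pct",np.percentile(m,[5,25,50,75,95]))
    c=cv2.convexHull(blob(i,"red",w)[0])
    print(cv2.fitEllipse(c),cv2.boundingRect(c))
    k=((mask(i,"red")>0)&(h[...,2]>165)).astype(np.uint8)*255
    cs=max(cv2.findContours(k,cv2.RETR_EXTERNAL,cv2.CHAIN_APPROX_NONE)[0],key=cv2.contourArea)
    e=cv2.fitEllipse(cv2.convexHull(cs));print("bright top",e)
crop=lambda i:cv2.resize(i[160:300,240:400],None,fx=2.5,fy=2.5,interpolation=cv2.INTER_CUBIC)
cv2.imwrite("pics/w12.png",np.hstack([crop(a[1]),crop(im)])[:,:,::-1])
E
```

```text
[-0.63 -0.15  2.05  0.33  0.79 -1.27] [ 437.42 -194.77  222.48] toolz [ 0.5  -0.07 -0.87] want [ 0.49 -0.07 -0.87]
proj [320.34 239.85] V pct [ 64.  73.  79. 118. 181.]
((320.4297180175781, 238.82659912109375), (49.21437072753906, 51.51876449584961), 4.6710381507873535) (296, 213, 50, 52)
bright top ((318.8310852050781, 240.82176208496094), (44.96276092529297, 47.79548263549805), 118.82223510742188)
proj [319.76 240.54] V pct [ 76.  91.  96. 136. 195.]
((318.3368835449219, 236.30743408203125), (49.5453987121582, 52.15676498413086), 19.02363395690918) (294, 210, 50, 52)
bright top ((319.1815185546875, 238.01556396484375), (46.38423156738281, 49.55546188354492), 58.586849212646484)
```

View pics/w12.png

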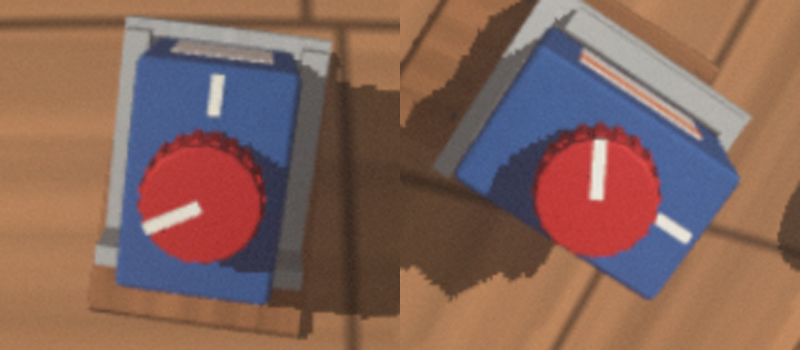

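The stripe sits about 123° anticlockwise of the mark: in the right view it lines up with tool x at (598,140–198). I'll triangulate the cap top from the two wrist places.

```bash
python3 - <<'E'
from tin import *
import pickle
A=pickle.load(open("w1.pkl","rb"));B=pickle.load(open("w2.pkl","rb"))
a=cam("wrist",A[0]);b=cam("wrist",B[0]);u=U(np.radians(-8.4))
for pa,pb in(((320.6,239.7),(319.2,238.7)),((320.4,239.7),(319.2,238.2))):
    X,e=tri([ray(a,pa),ray(b,pb)]);print(X,e,"seat",X-96*u)
    t=B[0]["eef_pos"];z=R.from_euler("xyz",B[0]["eef_rot"]).as_matrix();print("in tool frame",z.T@(X-t))
E
```

```text
[ 488.08 -202.1   132.65] 0.15205488408724177 seat [ 535.56 -209.11   49.51]
in tool frame [  0.43  -0.58 103.39]
[ 488.23 -201.93  132.11] 0.1757132454869521 seat [ 535.72 -208.94   48.97]
in tool frame [  0.69  -0.61 103.92]
```

servo_tool(rows=[[0, 0, 0, 20, -3, -35, 0], [0, 0, 0, 20, -3, -35, 0], [0, 0, 0, 12, -1.7, -21, 0], [0, 0, 0, 7.5, -1, -13, 0], [0, 0, 0, 0, 0, 0, 0], [0, 0, 0, 0, 0, 0, 0.4], [0, 0, 0, 0, 0, 0, 0.8], [0, 0, 0, 0, 0, 0, 0.8], [0, 0, 0, 0, 0, 0, 0.8], [0, 0, 0, 0, 0, 0, 0.8], [0, 0, 0, 0, 0, 0, 0.8]], grip_force=20)

```text
clock: 5.75
eef_pos: [496.5, -203.5, 118.3]
eef_rot: [2.698, 0.291, 1.97]
wrist_force: [-4.3, -0.7, -0.2]
finger_gap: 38.4
finger_force: 20.0
```

servo_tool(rows=[[5.15, -0.75, -9.0, 0, 0, 0, 0.8], [5.15, -0.75, -9.0, 0, 0, 0, 0.8], [5.15, -0.75, -9.0, 0, 0, 0, 0.8], [5.15, -0.75, -9.0, 0, 0, 0, 0.8], [5.15, -0.75, -9.0, 0, 0, 0, 0.8], [5.15, -0.75, -9.0, 0, 0, 0, 0.8], [5.15, -0.75, -9.0, 0, 0, 0, 0.8], [5.15, -0.75, -9.0, 0, 0, 0, 0.8], [5.15, -0.75, -9.0, 0, 0, 0, 0.8], [5.15, -0.75, -9.0, 0, 0, 0, 0.8], [5.15, -0.75, -9.0, 0, 0, 0, 0.8], [0, 0, 0, 0, 0, 0, 0.8]])

```text
clock: 7.25
eef_pos: [495.6, -203.2, 117.7]
eef_rot: [3.038, -0.512, 0.064]
wrist_force: [-10.4, -0.7, 2.6]
finger_gap: 38.6
finger_force: 20.0
```

```bash
python3 - <<'E'
from tin import *
s=manip.read_state();M=R.from_euler("xyz",s["eef_rot"]).as_matrix()
print(s["moment"],M.T@s["moment"],s["wrist_force"],s["finger_gap"],s["joints"])
E
```

```text
[-0.    1.7  -0.17] [ 0.01 -1.71  0.02] [-10.37  -0.67   2.56] 38.58674116200017 [-0.56  0.14  2.04  0.42  0.52  0.66]
```

servo_tool(rows=[[1.98, -0.29, -3.46, 0, 0, 0, 0.8], [1.98, -0.29, -3.46, 0, 0, 0, 0.8], [0, 0, 0, 0, 0, 0, 0.8]])

```text
clock: 7.62
eef_pos: [496.0, -203.1, 117.8]
eef_rot: [3.116, -0.521, -0.093]
wrist_force: [-3.9, 1.0, 0.0]
finger_gap: 38.5
finger_force: 20.0
```

```bash
cat > m.py <<'E'
from tin import *
s=manip.read_state();M=R.from_euler("xyz",s["eef_rot"]).as_matrix()
print(M.T@s["moment"],M.T@s["wrist_force"],s["finger_gap"],s["joints"][5])
y=M[:,1];u=U(np.radians(-8.4));y0=np.array([-np.sin(np.radians(-8.4)),np.cos(np.radians(-8.4)),0])
print("tool y vs tin y deg",np.degrees(np.arctan2(np.cross(-y0,y)@u,-y0@y)))
E
python3 m.py
```

```text
[ 0.29 -1.17  0.01] [-3.43 -0.53 -2.02] 38.51796061565562 0.7937696568628281
tool y vs tin y deg 2.658438813236208
```

servo_tool(rows=[[1.98, -0.29, -3.46, 0, 0, 0, 0.8], [1.98, -0.29, -3.46, 0, 0, 0, 0.8], [0, 0, 0, 0, 0, 0, 0.8]])

```text
clock: 8.0
eef_pos: [496.5, -203.1, 118.1]
eef_rot: [-3.088, -0.52, -0.252]
wrist_force: [-1.5, 3.4, -0.5]
finger_gap: 38.7
finger_force: 20.0
```

```bash
python3 m.py
```

```text
[ 0.84 -0.74 -0.33] [-2.25 -2.91 -0.53] 38.7279726750206 0.9316080081822272
tool y vs tin y deg -5.224344842979864
```

servo_tool(rows=[[1.98, -0.29, -3.46, 0, 0, 0, 0.8], [1.98, -0.29, -3.46, 0, 0, 0, 0.8], [0, 0, 0, 0, 0, 0, 0.8]])

```text
clock: 8.38
eef_pos: [496.8, -203.4, 118.5]
eef_rot: [-3.01, -0.508, -0.41]
wrist_force: [0.7, 3.1, 1.7]
finger_gap: 38.3
finger_force: 20.0
```

```bash
python3 m.py
```

```text
[ 0.95 -0.34 -0.33] [ 0.25 -3.33 -1.35] 38.322972733813096 1.0699653777814953
tool y vs tin y deg -13.164962446515995
```

The torque has levelled off at 0.33 N m, so the cap is at its stop and the fingers are slipping. I'll open, back off along the axis and check the stripe.

servo_tool(rows=[[0, 0, 0, 0, 0, 0, 0.3], [0, 0, 0, 0, 0, 0, 0], [0, 0, 0, 0, 0, 0, 0], [0, 0, 0, 0, 0, 0, 0], [0, 0, 0, 0, 0, 0, 0], [0, 0, 0, -12.5, 1.8, 22, 0], [-3.2, 0.45, 5.65, -15.5, 2.2, 26, 0], [-3.2, 0.45, 5.65, -15.5, 2.2, 26, 0], [0, 0, 0, -15.5, 2.2, 26, 0], [0, 0, 0, 0, 0, 0, 0], [0, 0, 0, 0, 0, 0, 0]])

```text
clock: 9.75
eef_pos: [437.7, -195.1, 217.6]
eef_rot: [-3.137, -0.524, -0.153]
wrist_force: [0.1, 0.2, 0.4]
finger_gap: 93.6
finger_force: 0.0
```

```bash
python3 - <<'E'
from tin import *
import pickle
s=manip.read_state();im=manip.camera("wrist");pickle.dump((s,im),open("w3.pkl","wb"))
print(s["eef_pos"],s["finger_gap"])
psi,cc,x,y,u=measure(s,im,np.array([487.5,-202,135.]),np.radians(-8.4))
M=R.from_euler("xyz",s["eef_rot"]).as_matrix();print("cap in tool",M.T@(cc-s["eef_pos"]),"toolz.u",M.T@u)
cv2.imwrite("pics/w3.png",cv2.resize(im[140:300,220:420],None,fx=3,fy=3,interpolation=cv2.INTER_CUBIC)[:,:,::-1])
E
python3 m.py
```

```text
[ 437.74 -195.07  217.64] 93.57521539799787
psi -12.145199424549572 edges deg/offset [(np.float32(1.7184091), np.float32(27.78624)), (np.float32(-1.7176092), np.float32(-24.158678))] x extent -40.40622497343139 42.592265118700965
capcircle 2.0553600788116455 0.4687717854976654 r 20.886444091796875 centre [ 489.34 -201.92  136.03] edge-mid offset 1.8137808
white comp 122 [32.95  0.37] deg 0.6437396973920486
white comp 139 [ 7.58 -0.51] deg -3.8828976028860267
white comp 73 [-27.34  28.11] deg 134.2009361144476
cap in tool [ 4.27 -0.65 96.7 ] toolz.u [ 0.   -0.03 -1.  ]
[ 0.02 -0.2   0.  ] [ 0.56 -0.01  0.41] 93.87080695794906 0.9074691054412783
tool y vs tin y deg -0.3074119802624812
```

View pics/w3.png

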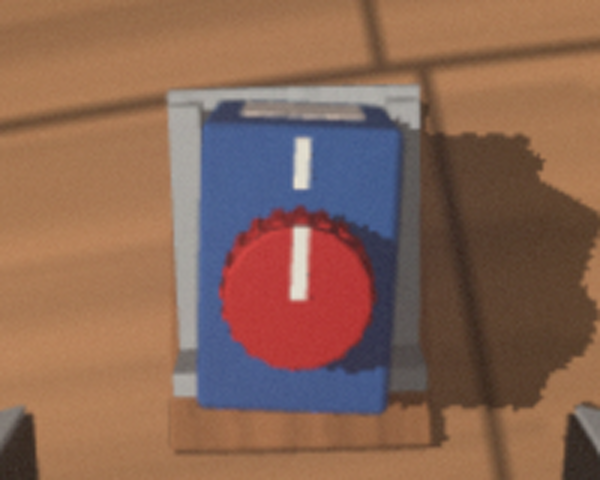

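The stripe (300,265) lines up with the mark (303,163), so the cap is home. The tin twisted about 3° within the cheek play. Next I'll grip the body across its 56 mm faces.

servo_tool(rows=[[1.25, -0.18, -2.17, 20, -3, -35, 0], [0, 0, 0, 20, -3, -35, 0], [0, 0, 0, 20, -2.8, -35, 0], [0, 0, 0, 12, -1.7, -21, 0], [0, 0, 0, 8, -1.1, -12, 0], [0, 0, 0, 0, 0, 0, 0], [0, 0, 0, 0, 0, 0, 0.3], [0, 0, 0, 0, 0, 0, 0.6], [0, 0, 0, 0, 0, 0, 0.6], [0, 0, 0, 0, 0, 0, 0.6], [0, 0, 0, 0, 0, 0, 0.6]], grip_force=25)

```text
clock: 11.18
eef_pos: [517.5, -206.3, 80.5]
eef_rot: [-3.112, -0.523, -0.202]
wrist_force: [-3.7, 3.3, 4.1]
finger_gap: 56.2
finger_force: 25.0
```

```bash
python3 m.py
```

```text
[ 1.08 -0.52 -0.34] [-1.68 -2.65 -5.57] 56.174585508757716 0.8339919366418712
tool y vs tin y deg -2.7524809086320685
```

servo_tool(rows=[[0, 0, 0, -5, 0.7, 8.7, 0.6], [0, 0, 0, -10, 1.5, 17.3, 0.6], [0, 0, 0, -10, 1.5, 17.3, 0.6], [0, 0, 0, -10, 1.5, 17.3, 0.6], [0, 0, 0, -5, 0, 30, 0.6], [1.1, 7.4, 0, 0, 0, 30, 0.6], [1.1, 7.4, 0, 0, 0, 30, 0.6], [1.1, 7.4, 0, 0, 0, 0, 0.6], [1.1, 7.4, 0, 0, 0, 0, 0.6], [0, 0, 0, 0, 0, 0, 0.6], [0, 0, 0, 0, 0, 0, 0.6]])

```text
clock: 12.55
eef_pos: [477.3, -201.4, 230.5]
eef_rot: [-3.139, -0.003, -0.196]
wrist_force: [-0.1, 0.2, -4.5]
finger_gap: 55.6
finger_force: 24.9
```

```bash
python3 - <<'E'
from tin import *
import pickle
s=manip.read_state();im=manip.camera("wrist");pickle.dump((s,im),open("w4.pkl","wb"))
M=R.from_euler("xyz",s["eef_rot"]).as_matrix();print(M,s["eef_pos"],s["eef_rot"],s["wrist_force"],s["finger_gap"],s["joints"])
print("tilt fix rotvec deg",np.degrees(np.cross(M[:,2],[0,0,-1])))
A=cam("scene");print("bottle",onz(A,(326,300),0),"cap",onz(A,(326,245),160))
cv2.imwrite("pics/w4.png",im[:,:,::-1])
E
```

```text
[[ 0.98 -0.19  0.  ]
 [-0.19 -0.98  0.  ]
 [ 0.   -0.   -1.  ]] [ 477.29 -201.4   230.53] [-3.14 -0.   -0.2 ] [-0.07  0.15 -4.51] 55.58703250327976 [-0.47  0.21  1.58  0.    1.35  1.29]
tilt fix rotvec deg [-0.1  0.2  0. ]
bottle [693.13  -4.07   0.  ] cap [681.28   0.4  160.  ]
```

View pics/w4.png

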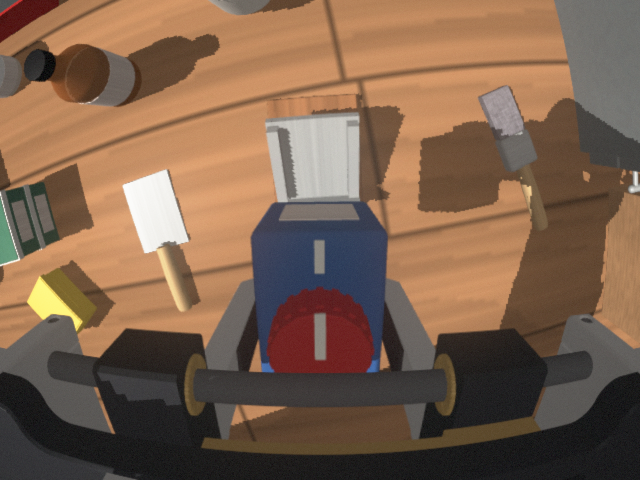

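The tin is held squarely: the mark (320,257) and stripe (320,337) are both vertical in the view, and the cradle is empty behind it. I'll check the tin's pitch and its offset in the grasp from edges of known size. After that I'll move on to view the column.

```bash
python3 - <<'E'
from tin import *
import pickle
s,im=pickle.load(open("w4.pkl","rb"))
g=cv2.GaussianBlur(cv2.cvtColor(im,cv2.COLOR_RGB2HSV),(3,3),0)
for c in(272,368): print(c,[(r,*g[r,c].tolist()) for r in range(196,246,2)])
for r in(208,230,250,270): 
    v=g[r,:,0].astype(int);m=(v>100)&(v<132)&(g[r,:,1]>80);xs=np.nonzero(m[200:440])[0]+200;print(r,xs.min(),xs.max())
w=(g[...,1]<70)&(g[...,2]>110)
for c in(319,321): print("white rows",c,np.nonzero(w[225:400,c])[0]+225)
E
```

```text
272 [(196, 13, 123, 204), (198, 13, 123, 205), (200, 13, 123, 207), (202, 12, 109, 190), (204, 93, 51, 114), (206, 124, 44, 85), (208, 121, 42, 82), (210, 122, 45, 81), (212, 122, 46, 82), (214, 121, 48, 82), (216, 122, 49, 82), (218, 120, 50, 80), (220, 122, 48, 80), (222, 121, 51, 81), (224, 120, 50, 81), (226, 118, 51, 80), (228, 117, 55, 80), (230, 118, 58, 82), (232, 116, 69, 86), (234, 116, 75, 90), (236, 115, 76, 91), (238, 114, 78, 92), (240, 114, 81, 92), (242, 113, 85, 93), (244, 114, 85, 92)]
368 [(196, 13, 105, 109), (198, 13, 106, 109), (200, 13, 111, 128), (202, 13, 117, 173), (204, 23, 105, 168), (206, 60, 67, 121), (208, 120, 49, 82), (210, 115, 62, 80), (212, 115, 66, 79), (214, 114, 68, 80), (216, 113, 70, 79), (218, 114, 69, 79), (220, 115, 73, 81), (222, 115, 69, 79), (224, 114, 75, 80), (226, 113, 76, 80), (228, 113, 78, 80), (230, 111, 86, 83), (232, 113, 91, 90), (234, 112, 94, 91), (236, 111, 98, 91), (238, 111, 98, 93), (240, 112, 98, 92), (242, 112, 101, 91), (244, 112, 100, 91)]Traceback (most recent call last):
  File "<stdin>", line 7, in <module>
    return umr_minimum(a, axis, None, out, keepdims, initial, where)
ValueError: zero-size array to reduction operation minimum which has no identity
```

```bash
python3 - <<'E'
from tin import *
from scipy.optimize import least_squares
import pickle
s,im=pickle.load(open("w4.pkl","rb"))
g=cv2.cvtColor(im,cv2.COLOR_RGB2HSV);w=((g[...,1]<80)&(g[...,2]>95)).astype(np.uint8)
n,l,st,ce=cv2.connectedComponentsWithStats(w[225:400,300:340])
rows=[(st[i],ce[i]+[300,225]) for i in range(1,n) if st[i][4]>80];print(rows)
c=manip.camera_info("wrist");T=np.array(c["T_tool_cam"]);C=(c,T[:3,3],T[:3,:3])
rows=sorted([r[1][1] for r in rows])
pts=[(42,0,204.3),(42,70,231.0),(33.2,70,rows[0]),(8.5,96,rows[-1])]
def f(p):
    ox,oz,th=p;o=[]
    for a,h,r in pts:
        X=[ox+a*np.cos(th)+h*np.sin(th),0,oz-h*np.cos(th)+a*np.sin(th)];o.append(proj(C,X)[1]-r)
    return o
q=least_squares(f,[0,35,0]);print("ox,oz",q.x[:2],"pitch deg",np.degrees(q.x[2]),q.fun)
for k in(3,2): 
    P=pts;pts=[x for i,x in enumerate(P) if i!=k];q=least_squares(f,[0,35,0]);print(k,q.x[:2],np.degrees(q.x[2]),q.fun);pts=P
pts0=pts
q=least_squares(lambda p:f([p[0],p[1],0]),[0,35]);print("no pitch",q.x,q.fun)
E
```

```text
[(array([ 13,  14,  12,  35, 389], dtype=int32), array([318.87, 255.94])), (array([ 14,  88,  12,  47, 521], dtype=int32), array([319.91, 335.73]))]
ox,oz [-2.27 38.52] pitch deg 0.536737503890019 [ 0.21  1.89 -2.61  0.51]
3 [ 2.45 11.42] 2.6498901540535202 [-0. -0.  0.]
2 [-1.78 36.02] 1.2115711087047978 [-0.  0. -0.]
no pitch [-2.04 39.86] [-0.46  2.3  -2.39  0.35]
```

```bash
python3 - <<'E'
from h import *
for n,w in(("scene",(345,185,410,225)),("side",(250,265,315,300))):
    im=cv2.imread(f"pics/{n}0.png")[:,:,::-1].copy();C=cam(n)
    c=cv2.convexHull(blob(im,"green",w)[0])[:,0]
    P=np.array([onz(C,p,90)[:2] for p in c],np.float32);print(n,cv2.minAreaRect(P))
E
```

```text
scene ((554.2158203125, 183.17105102539062), (75.29940795898438, 48.92368698120117), 0.1681310087442398)
side ((553.36962890625, 187.4958038330078), (74.69750213623047, 47.89921188354492), 0.41377437114715576)
```

servo_tool(rows=[[0, 0, 0.8, -1.6, 15, 0, 0.6], [0, 0, 0.8, -1.6, 27, 0, 0.6], [0, 0, 0.8, -1.6, 29, 0, 0.6], [0, 0, 0.8, -1.6, 29, 0, 0.6], [0, 0, 0.8, -1.6, 29, 0, 0.6], [0, 0, 0.8, -1.6, 29, 0, 0.6], [0, 0, 0.8, -1.6, 29, 0, 0.6], [0, 0, 0.8, -1.6, 29, 0, 0.6], [0, 0, 0.8, -1.6, 29, 0, 0.6], [0, 0, 0.8, -1.6, 29, 0, 0.6], [0, 0, 0.8, -1.6, 29, 0, 0.6], [0, 0, 0.8, -1.6, 29, 0, 0.6], [0, 0, 0.8, -1.6, 29, 0, 0.6], [0, 0, 0.8, -1.6, 27, 0, 0.6], [0, 0, 0.3, 0, 27.5, 0, 0.6], [0, 0, 0, 0, 0, 0, 0.6], [0, 0, 0, 0, 0, 0, 0.6]])

```text
clock: 14.72
eef_pos: [454.7, 213.8, 231.2]
eef_rot: [-3.14, -0.002, 0.006]
wrist_force: [0.2, 0.7, -5.5]
finger_gap: 55.6
finger_force: 24.9
```

```bash
cat > st.py <<'E'
from h import *
import pickle,sys
def quad(s,im,z,win):
    C=cam("wrist",s);c=blob(im,"green",win)[0]
    P=np.array([onz(C,p,z)[:2] for p in cv2.convexHull(c)[:,0]],np.float32)
    return cv2.minAreaRect(P),cen(c),cv2.boundingRect(c)
E
python3 - <<'E'
from st import *
s=manip.read_state();im=manip.camera("wrist");pickle.dump((s,im),open("w5.pkl","wb"))
print(s["eef_pos"],s["eef_rot"],s["finger_gap"]);print(proj(cam("wrist",s),[554,185,90]))
print(quad(s,im,90,(230,40,410,200)))
cv2.imwrite("pics/w5.png",im[:,:,::-1])
E
```

```text
[454.75 213.79 231.19] [-3.14 -0.    0.01] 55.5760296881091
[354.06 115.81]Traceback (most recent call last):
  File "<stdin>", line 4, in <module>
  File "st.py", line 4, in quad
    C=cam("wrist",s);c=blob(im,"green",win)[0]
                       ~~~~~~~~~~~~~~~~~~~~^^^
IndexError: list index out of range
```

```bash
python3 - <<'E'
from st import *
s,im=pickle.load(open("w5.pkl","rb"));print(cv2.cvtColor(im,cv2.COLOR_RGB2HSV)[[100,116,130]][:,[335,354,370]].tolist())
cv2.imwrite("pics/w5.png",im[:,:,::-1])
E
```

```text
[[[70, 77, 145], [69, 74, 144], [69, 75, 142]], [[68, 72, 145], [69, 75, 143], [70, 79, 139]], [[68, 66, 143], [69, 74, 145], [70, 73, 143]]]
```

View pics/w5.png

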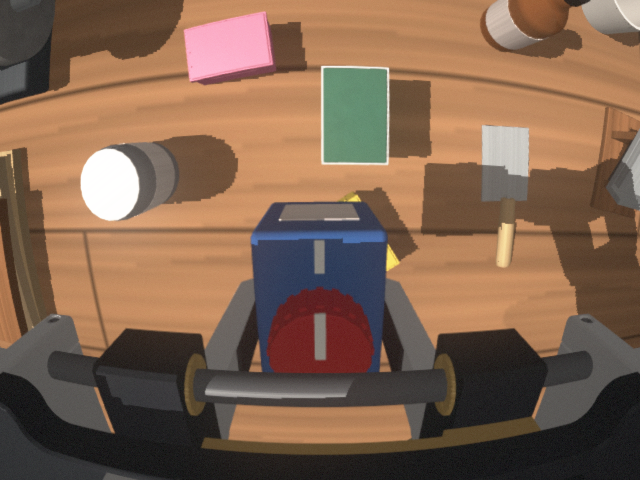

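The column's green top is clear at (355,115), spanning 321–388 by 66–164, squarely aligned with the held tin. Pink (230,47) and yellow (395,258) are the look-alikes. I'll take a second viewpoint for the height.

servo_tool(rows=[[0, 0, 0, 0, -20, 0, 0.6], [0, 0, 0, 0, -20, 0, 0.6], [0, 0, 0, 0, -20, 0, 0.6], [0, 0, 0, 0, 0, 0, 0.6], [0, 0, 0, 0, 0, 0, 0.6]])

```text
clock: 15.4
eef_pos: [455.3, 154.0, 231.2]
eef_rot: [-3.139, -0.002, 0.005]
wrist_force: [-0.5, 1.2, -4.6]
finger_gap: 56.1
finger_force: 24.9
```

```bash
sed -i 's/"green":(H>60)&(H<95)&(S>90)&(V>30)/"green":(H>55)\&(H<95)\&(S>50)\&(V>30)/' h.py; python3 - <<'E'
from st import *
s=manip.read_state();im=manip.camera("wrist");pickle.dump((s,im),open("w6.pkl","wb"))
A=pickle.load(open("w5.pkl","rb"));out=[]
for S,I in(A,(s,im)):
    p=proj(cam("wrist",S),[554,185,90]);w=[max(0,int(v)) for v in(p[0]-60,p[1]-70,p[0]+60,p[1]+70)]
    q=quad(S,I,90,w);print(S["eef_pos"],p,q);out.append(ray(cam("wrist",S),q[1]))
X,e=tri(out);print("tri",X,e)
E
```

```text
[454.75 213.79 231.19] [354.06 115.81] (((555.3855590820312, 184.44479370117188), (81.0163803100586, 52.84488296508789), 0.7763825058937073), array([354.48, 114.94]), (324, 68, 62, 94))
[455.25 154.03 231.17] [283.7  116.06] (((555.3121337890625, 184.13478088378906), (81.3604965209961, 53.21051788330078), 0.22579655051231384), array([285.31, 114.94]), (254, 68, 63, 95))
tri [555.23 184.14  84.41] 0.08905506816767012
```

servo_tool(rows=[[0, 0, 0, 15, 5, 0, 0.6], [0, 0, 0, 25, 7.5, 0, 0.6], [0, 0, 0, 25, 7.5, 0, 0.6], [0, 0, 0, 20, 6, 0, 0.6], [0, 0, 0, 15.3, 4.3, -10, 0.6], [0, 0, 0, 0, 0, -25, 0.6], [0, 0, 0, 0, 0, -25, 0.6], [0, 0, 0, 0, 0, -20, 0.6], [0, 0, 0, 0, 0, -12, 0.6], [0, 0, 0, 0, 0, 0, 0.6], [0, 0, 0, 0, 0, 0, 0.6], [0, 0, 0, 0, 0, 0, 0.6]])

```text
clock: 16.95
eef_pos: [555.9, 184.4, 139.8]
eef_rot: [-3.139, -0.003, 0.005]
wrist_force: [1.0, -0.4, -3.8]
finger_gap: 56.2
finger_force: 24.9
```

```bash
python3 - <<'E'
from st import *
s=manip.read_state();print(s["eef_pos"],s["eef_rot"],s["wrist_force"])
im=manip.camera("wrist");a=manip.camera("scene");b=manip.camera("side");pickle.dump((s,im,a,b),open("w7.pkl","wb"))
f=lambda i,w,k:cv2.resize(i[w[1]:w[3],w[0]:w[2]],k,interpolation=cv2.INTER_CUBIC)
A=f(a,(330,140,430,260),(400,480))[:,:395];B=f(b,(235,215,335,335),(400,480))[:,:400]
C=f(im,(220,150,420,270),(800,480))
cv2.imwrite("pics/ab7.png",np.hstack([A,B])[:,:,::-1]);cv2.imwrite("pics/w7.png",C[:,:,::-1])
E
```

```text
[555.89 184.38 139.85] [-3.14 -0.    0.01] [ 0.96 -0.36 -3.76]
```

View pics/w7.png

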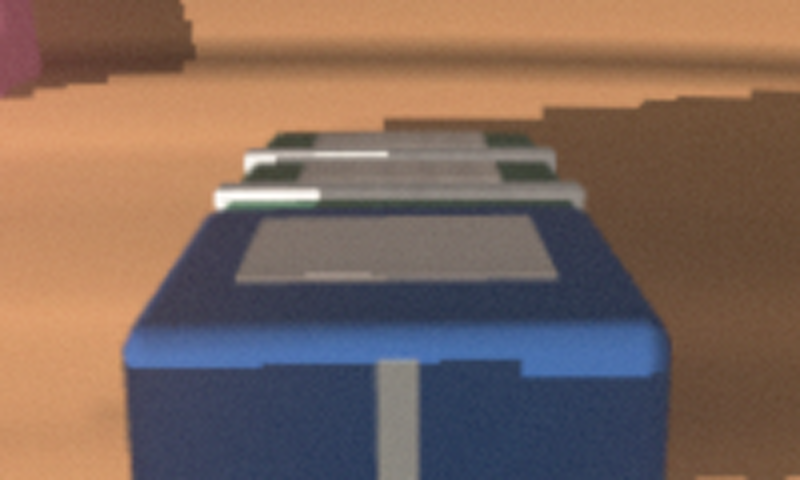

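The tin and the column share the same centre column (398 and 399 in the crop), so y and yaw are good. For x, I'll compare the predicted row of the lid's edge with the measured one.

```bash
python3 - <<'E'
from st import *
s,im,a,b=pickle.load(open("w7.pkl","rb"));C=cam("wrist",s)
g=cv2.cvtColor(im,cv2.COLOR_RGB2HSV)
for c in(278,300,340,360): print(c,[(r,*g[r,c].tolist()) for r in range(188,210)][4:18])
for z in(86,88,90): print(z,[proj(C,[x,184.3,z])[1] for x in(595.3,597.3,599.3)])
print("tin bottom edge row",[proj(C,[555.3+42+d,184.3,s['eef_pos'][2]-38.7])[1] for d in(-3,-2,-1,0,1)])
E
```

```text
278 [(192, 13, 126, 196), (193, 13, 124, 199), (194, 13, 120, 195), (195, 12, 104, 172), (196, 12, 43, 138), (197, 12, 22, 196), (198, 15, 8, 250), (199, 17, 7, 246), (200, 53, 24, 177), (201, 67, 52, 128), (202, 84, 27, 93), (203, 115, 41, 81), (204, 122, 55, 79), (205, 125, 56, 77)]
300 [(192, 11, 43, 124), (193, 10, 46, 127), (194, 13, 40, 134), (195, 10, 35, 131), (196, 9, 28, 127), (197, 14, 27, 140), (198, 15, 26, 157), (199, 21, 23, 142), (200, 44, 32, 88), (201, 53, 28, 74), (202, 116, 56, 77), (203, 120, 43, 77), (204, 171, 18, 102), (205, 12, 36, 120)]
340 [(192, 12, 45, 131), (193, 12, 40, 126), (194, 11, 40, 139), (195, 13, 37, 132), (196, 14, 31, 124), (197, 15, 28, 129), (198, 18, 23, 145), (199, 18, 24, 128), (200, 56, 23, 79), (201, 103, 43, 71), (202, 116, 75, 75), (203, 118, 47, 81), (204, 11, 35, 115), (205, 12, 38, 122)]
360 [(192, 12, 112, 105), (193, 13, 113, 106), (194, 13, 102, 105), (195, 14, 60, 111), (196, 12, 27, 121), (197, 5, 21, 133), (198, 14, 23, 144), (199, 20, 23, 135), (200, 60, 22, 82), (201, 90, 34, 67), (202, 117, 66, 77), (203, 112, 75, 78), (204, 115, 71, 79), (205, 113, 74, 76)]
86 [np.float64(201.00862131742554), np.float64(197.90392576433652), np.float64(194.7910322140385)]
88 [np.float64(201.5282582277646), np.float64(198.39810506114202), np.float64(195.25954647458022)]
90 [np.float64(202.0567103816581), np.float64(198.9006910242095), np.float64(195.73605183026285)]
tin bottom edge row [np.float64(206.82491541129144), np.float64(205.17472473916996), np.float64(203.52192524588497), np.float64(201.86657627169464), np.float64(200.2087377446751)]
```

View pics/ab7.png

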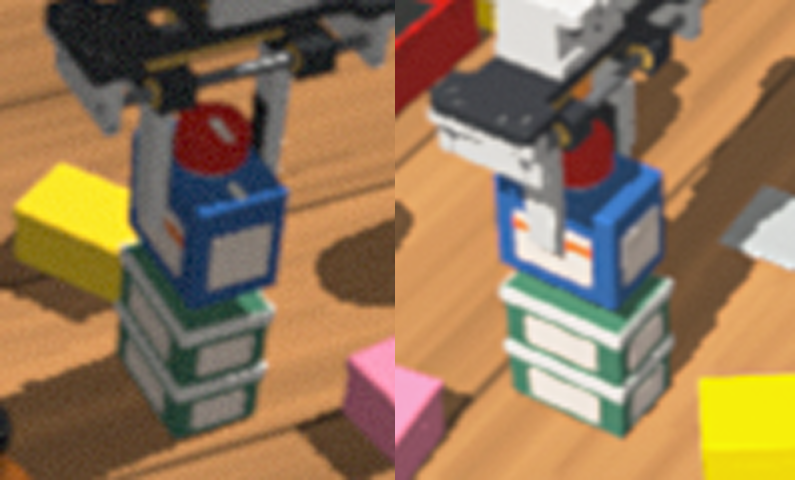

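Both outside views show the tin hovering square over the column, with no lookalike involved. The tin's edge (row 202) is within 1 mm of flush in x. I'll lower it slowly, watching the force.

servo_tool(rows=[[0, 0, 0.1, 0.4, 0, -3, 0.6], [0, 0, 0, 0, 0, -3, 0.6], [0, 0, 0, 0, 0, -1, 0.6], [0, 0, 0, 0, 0, -1, 0.6], [0, 0, 0, 0, 0, 0, 0.6], [0, 0, 0, 0, 0, 0, 0.6]])

```text
clock: 17.85
eef_pos: [556.0, 184.3, 131.1]
eef_rot: [-3.14, -0.002, 0.007]
wrist_force: [0.3, 0.6, -4.3]
finger_gap: 56.2
finger_force: 24.9
```

servo_tool(rows=[[0, 0, 0, 0, 0, -0.7, 0.6], [0, 0, 0, 0, 0, -0.7, 0.6], [0, 0, 0, 0, 0, 0, 0.6]])

```text
clock: 18.23
eef_pos: [555.9, 184.3, 129.6]
eef_rot: [-3.14, -0.002, 0.007]
wrist_force: [-0.0, -0.6, -3.8]
finger_gap: 55.9
finger_force: 24.9
```

servo_tool(rows=[[0, 0, 0, 0, 0, -0.7, 0.6], [0, 0, 0, 0, 0, 0, 0.6]])

```text
clock: 18.48
eef_pos: [555.9, 184.3, 128.9]
eef_rot: [-3.14, -0.002, 0.007]
wrist_force: [0.8, 0.2, -3.9]
finger_gap: 55.6
finger_force: 24.9
```

servo_tool(rows=[[0, 0, 0, 0, 0, -0.5, 0.6], [0, 0, 0, 0, 0, 0, 0.6]])

```text
clock: 18.73
eef_pos: [555.9, 184.3, 128.4]
eef_rot: [-3.14, -0.002, 0.007]
wrist_force: [0.3, -0.3, -4.2]
finger_gap: 56.1
finger_force: 24.9
```

servo_tool(rows=[[0, 0, 0, 0, 0, -0.5, 0.6], [0, 0, 0, 0, 0, -0.5, 0.6], [0, 0, 0, 0, 0, 0, 0.6]])

```text
clock: 19.1
eef_pos: [555.9, 184.2, 127.4]
eef_rot: [-3.14, -0.002, 0.007]
wrist_force: [0.5, -0.7, -5.3]
finger_gap: 55.6
finger_force: 24.9
```

servo_tool(rows=[[0, 0, 0, 0, 0, -0.5, 0.6], [0, 0, 0, 0, 0, 0, 0.6]])

```text
clock: 19.35
eef_pos: [555.9, 184.3, 126.9]
eef_rot: [-3.14, -0.002, 0.007]
wrist_force: [-0.2, -0.7, -4.2]
finger_gap: 55.7
finger_force: 24.9
```

servo_tool(rows=[[0, 0, 0, 0, 0, -0.5, 0.6], [0, 0, 0, 0, 0, -0.5, 0.6], [0, 0, 0, 0, 0, 0, 0.6]])

```text
clock: 19.73
eef_pos: [555.9, 184.3, 125.9]
eef_rot: [-3.14, -0.002, 0.007]
wrist_force: [-0.7, -0.2, -4.3]
finger_gap: 55.7
finger_force: 24.9
```

servo_tool(rows=[[0, 0, 0, 0, 0, -0.5, 0.6], [0, 0, 0, 0, 0, 0, 0.6]])

```text
clock: 19.98
eef_pos: [555.9, 184.3, 125.4]
eef_rot: [-3.14, -0.002, 0.007]
wrist_force: [0.2, -0.9, -5.1]
finger_gap: 56.0
finger_force: 24.9
```

```bash
python3 - <<'E'
from st import *
s=manip.read_state();print(s["eef_pos"],s["wrist_force"])
im=manip.camera("wrist");pickle.dump((s,im),open("w8.pkl","wb"));C=cam("wrist",s)
g=cv2.cvtColor(im,cv2.COLOR_RGB2HSV)
for c in(278,300,340,360): print(c,[(r,*g[r,c].tolist()) for r in range(195,208)])
E
```

```text
[555.94 184.26 125.4 ] [ 0.16 -0.86 -5.11]
278 [(195, 13, 110, 200), (196, 14, 113, 182), (197, 15, 102, 143), (198, 19, 68, 112), (199, 15, 32, 113), (200, 13, 29, 141), (201, 12, 22, 195), (202, 135, 8, 134), (203, 125, 30, 92), (204, 128, 48, 80), (205, 126, 48, 79), (206, 126, 48, 79), (207, 124, 49, 78)]
300 [(195, 13, 47, 124), (196, 11, 45, 124), (197, 12, 44, 133), (198, 13, 39, 137), (199, 12, 30, 129), (200, 10, 25, 124), (201, 11, 22, 125), (202, 117, 33, 85), (203, 124, 45, 80), (204, 171, 18, 102), (205, 11, 36, 120), (206, 11, 38, 126), (207, 10, 42, 128)]
340 [(195, 13, 43, 126), (196, 11, 40, 126), (197, 15, 38, 133), (198, 12, 41, 136), (199, 16, 30, 128), (200, 13, 16, 113), (201, 124, 19, 94), (202, 118, 54, 81), (203, 120, 49, 83), (204, 12, 33, 116), (205, 11, 38, 126), (206, 9, 39, 125), (207, 12, 35, 124)]
360 [(195, 16, 47, 113), (196, 24, 43, 83), (197, 35, 44, 69), (198, 45, 26, 79), (199, 15, 24, 107), (200, 7, 20, 117), (201, 125, 17, 92), (202, 115, 53, 82), (203, 113, 78, 78), (204, 113, 74, 76), (205, 113, 76, 77), (206, 117, 70, 76), (207, 114, 81, 76)]
```

The tin isn't touching yet. About 1 mm of rim still shows, so I'll nudge it 0.8 mm in x and keep lowering.

servo_tool(rows=[[0, 0, 0, 0.8, 0, 0, 0.6], [0, 0, 0, 0, 0, -0.4, 0.6], [0, 0, 0, 0, 0, 0, 0.6]])

```text
clock: 20.4
eef_pos: [556.8, 184.2, 125.0]
eef_rot: [-3.14, -0.002, 0.007]
wrist_force: [-0.5, -0.1, -3.6]
finger_gap: 55.8
finger_force: 24.9
```

servo_tool(rows=[[0, 0, 0, 0, 0, -0.4, 0.6], [0, 0, 0, 0, 0, 0, 0.6]])

```text
clock: 20.65
eef_pos: [556.7, 184.3, 124.6]
eef_rot: [-3.14, -0.002, 0.007]
wrist_force: [-0.4, -0.1, -5.1]
finger_gap: 56.0
finger_force: 24.9
```

servo_tool(rows=[[0, 0, 0, 0, 0, -0.4, 0.6], [0, 0, 0, 0, 0, 0, 0.6]])

```text
clock: 20.9
eef_pos: [556.8, 184.2, 124.2]
eef_rot: [-3.14, -0.002, 0.007]
wrist_force: [-0.2, -0.8, -5.1]
finger_gap: 56.0
finger_force: 24.9
```

servo_tool(rows=[[0, 0, 0, 0, 0, -0.4, 0.6], [0, 0, 0, 0, 0, 0, 0.6]])

```text
clock: 21.15
eef_pos: [556.7, 184.3, 123.8]
eef_rot: [-3.14, -0.002, 0.007]
wrist_force: [0.5, 0.2, -4.4]
finger_gap: 55.5
finger_force: 24.9
```

servo_tool(rows=[[0, 0, 0, 0, 0, -0.4, 0.6], [0, 0, 0, 0, 0, 0, 0.6]])

```text
clock: 21.4
eef_pos: [556.8, 184.3, 123.4]
eef_rot: [-3.14, -0.002, 0.007]
wrist_force: [0.2, 0.4, -5.3]
finger_gap: 55.8
finger_force: 24.9
```

servo_tool(rows=[[0, 0, 0, 0, 0, -0.4, 0.6], [0, 0, 0, 0, 0, 0, 0.6]])

```text
clock: 21.65
eef_pos: [556.8, 184.3, 123.2]
eef_rot: [-3.14, -0.002, 0.007]
wrist_force: [-0.6, -0.1, -3.0]
finger_gap: 55.6
finger_force: 24.9
```

servo_tool(rows=[[0, 0, 0, 0, 0, -0.3, 0.6], [0, 0, 0, 0, 0, 0, 0.6]])

```text
clock: 21.9
eef_pos: [556.9, 184.3, 123.1]
eef_rot: [-3.14, -0.002, 0.007]
wrist_force: [-0.4, -1.4, 0.4]
finger_gap: 56.0
finger_force: 24.9
```

servo_tool(rows=[[0, 0, 0, 0, 0, -0.3, 0.6], [0, 0, 0, 0, 0, 0, 0.6]])

```text
clock: 22.15
eef_pos: [557.1, 184.3, 123.0]
eef_rot: [-3.14, -0.003, 0.007]
wrist_force: [0.7, -1.0, 5.2]
finger_gap: 56.1
finger_force: 25.0
```

```bash
python3 - <<'E'
from st import *
s=manip.read_state();print(s["eef_pos"],s["wrist_force"],s["moment"])
im=manip.camera("wrist");pickle.dump((s,im),open("w9.pkl","wb"))
g=cv2.cvtColor(im,cv2.COLOR_RGB2HSV)
for c in(278,300,340,360): print(c,[(r,*g[r,c].tolist()) for r in range(196,206)])
for r in(199,200,201): print(r,[(c,int(g[r,c,2])) for c in list(range(268,282))+list(range(358,372))])
E
```

```text
[557.08 184.28 123.01] [ 0.66 -1.    5.22] [-0.43  0.43  0.04]
278 [(196, 15, 70, 225), (197, 14, 92, 205), (198, 14, 102, 167), (199, 17, 96, 128), (200, 22, 61, 96), (201, 33, 26, 87), (202, 120, 9, 89), (203, 123, 34, 82), (204, 126, 46, 78), (205, 128, 50, 82)]
300 [(196, 11, 45, 126), (197, 12, 46, 123), (198, 13, 39, 123), (199, 12, 43, 130), (200, 11, 41, 131), (201, 8, 31, 125), (202, 120, 23, 89), (203, 124, 53, 82), (204, 141, 20, 89), (205, 9, 35, 118)]
340 [(196, 11, 44, 127), (197, 11, 41, 124), (198, 12, 37, 125), (199, 11, 41, 132), (200, 8, 38, 134), (201, 12, 30, 126), (202, 118, 47, 81), (203, 115, 54, 81), (204, 165, 16, 98), (205, 10, 33, 116)]
360 [(196, 14, 25, 135), (197, 15, 24, 126), (198, 30, 24, 94), (199, 36, 38, 68), (200, 53, 33, 70), (201, 77, 24, 75), (202, 114, 53, 72), (203, 117, 68, 79), (204, 119, 69, 74), (205, 116, 66, 77)]
199 [(268, 199), (269, 198), (270, 197), (271, 197), (272, 197), (273, 200), (274, 197), (275, 199), (276, 194), (277, 183), (278, 128), (279, 85), (280, 68), (281, 71), (358, 67), (359, 69), (360, 68), (361, 77), (362, 93), (363, 105), (364, 105), (365, 102), (366, 108), (367, 103), (368, 105), (369, 101), (370, 106), (371, 105)]
200 [(268, 200), (269, 199), (270, 197), (271, 198), (272, 196), (273, 197), (274, 195), (275, 196), (276, 190), (277, 144), (278, 96), (279, 74), (280, 69), (281, 72), (358, 71), (359, 70), (360, 70), (361, 66), (362, 85), (363, 99), (364, 107), (365, 105), (366, 106), (367, 108), (368, 103), (369, 104), (370, 104), (371, 106)]
201 [(268, 196), (269, 197), (270, 196), (271, 192), (272, 178), (273, 175), (274, 176), (275, 172), (276, 150), (277, 103), (278, 87), (279, 83), (280, 81), (281, 79), (358, 89), (359, 78), (360, 75), (361, 75), (362, 78), (363, 99), (364, 109), (365, 110), (366, 110), (367, 105), (368, 105), (369, 103), (370, 103), (371, 106)]
```

Contact: the load has come off, with about 9 N pressing. The rim is now just hidden, so the tin overhangs by about 0.7 mm. I'll lift 2 mm, shift back and lower again.

servo_tool(rows=[[0, 0, 0, 0, 0, 1, 0.6], [0, 0, 0, 0, 0, 1, 0.6], [0, 0, 0, -0.7, 0, 0, 0.6], [0, 0, 0, 0, 0, 0, 0.6], [0, 0, 0, 0, 0, -0.8, 0.6], [0, 0, 0, 0, 0, -0.6, 0.6], [0, 0, 0, 0, 0, -0.4, 0.6], [0, 0, 0, 0, 0, 0, 0.6]])

```text
clock: 23.2
eef_pos: [556.2, 184.3, 123.0]
eef_rot: [-3.14, -0.002, 0.007]
wrist_force: [-1.1, -0.6, 1.0]
finger_gap: 56.3
finger_force: 25.0
```

```bash
python3 - <<'E'
from st import *
s=manip.read_state();print(s["eef_pos"],s["wrist_force"],s["moment"])
im=manip.camera("wrist");pickle.dump((s,im),open("w10.pkl","wb"))
g=cv2.cvtColor(im,cv2.COLOR_RGB2HSV)
for c in(277,278,282,360,363): print(c,[(r,*g[r,c].tolist()) for r in range(192,206)])
E
```

```text
[556.18 184.27 123.04] [-1.11 -0.64  0.95] [-0.25  0.47  0.02]
277 [(192, 13, 119, 204), (193, 13, 118, 204), (194, 13, 114, 204), (195, 13, 115, 202), (196, 13, 117, 199), (197, 14, 116, 189), (198, 15, 104, 162), (199, 17, 80, 128), (200, 19, 44, 121), (201, 14, 31, 124), (202, 163, 18, 98), (203, 129, 40, 83), (204, 122, 50, 81), (205, 126, 46, 77)]
278 [(192, 13, 76, 226), (193, 16, 61, 230), (194, 16, 59, 232), (195, 14, 65, 227), (196, 15, 77, 206), (197, 17, 92, 147), (198, 20, 72, 106), (199, 23, 48, 91), (200, 17, 37, 110), (201, 12, 32, 121), (202, 150, 11, 96), (203, 129, 41, 80), (204, 122, 48, 80), (205, 128, 47, 81)]
282 [(192, 15, 13, 239), (193, 20, 13, 230), (194, 24, 23, 156), (195, 30, 36, 85), (196, 32, 50, 72), (197, 32, 47, 70), (198, 30, 50, 71), (199, 25, 41, 80), (200, 16, 31, 108), (201, 14, 23, 120), (202, 143, 11, 94), (203, 125, 36, 84), (204, 126, 50, 77), (205, 126, 48, 80)]
360 [(192, 15, 29, 139), (193, 9, 28, 146), (194, 12, 27, 141), (195, 15, 29, 125), (196, 30, 28, 90), (197, 30, 53, 68), (198, 38, 46, 67), (199, 40, 38, 81), (200, 23, 23, 100), (201, 165, 5, 97), (202, 118, 43, 83), (203, 116, 72, 78), (204, 115, 74, 76), (205, 116, 70, 77)]
363 [(192, 12, 110, 107), (193, 14, 117, 105), (194, 11, 108, 106), (195, 13, 117, 105), (196, 13, 115, 106), (197, 12, 119, 105), (198, 12, 115, 102), (199, 12, 92, 100), (200, 13, 43, 112), (201, 7, 20, 113), (202, 117, 26, 87), (203, 116, 53, 77), (204, 117, 69, 78), (205, 116, 70, 77)]
```

Now only the rim's side face (rows 200–201) shows directly under the tin edge, on both sides, so it is flush. Release and retreat straight up.

servo_tool(rows=[[0, 0, 0, 0, 0, 0, 0.5], [0, 0, 0, 0, 0, 0, 0.4], [0, 0, 0, 0, 0, 0, 0.2], [0, 0, 0, 0, 0, 0, 0], [0, 0, 0, 0, 0, 0, 0], [0, 0, 0, 0, 0, 0, 0], [0, 0, 0, 0, 0, 0, 0], [0, 0, 0, 0, 0, 5, 0], [0, 0, 0, 0, 0, 15, 0], [0, 0, 0, 0, 0, 25, 0], [0, 0, 0, 0, 0, 30, 0], [0, 0, 0, 0, 0, 35, 0], [0, 0, 0, -25, 0, 30, 0], [0, 0, 0, -30, 0, 10, 0], [0, 0, 0, -25, 0, 0, 0], [0, 0, 0, 0, 0, 0, 0], [0, 0, 0, 0, 0, 0, 0]])

```text
clock: 25.38
eef_pos: [476.6, 184.3, 273.2]
eef_rot: [-3.14, -0.003, 0.007]
wrist_force: [0.7, -0.1, 0.4]
finger_gap: 93.6
finger_force: 0.0
```

```bash
python3 - <<'E'
from st import *
s=manip.read_state();print(s["eef_pos"],s["wrist_force"],s["finger_gap"])
im=manip.camera("wrist");a=manip.camera("scene");b=manip.camera("side")
f=lambda i,w,k:cv2.resize(i[w[1]:w[3],w[0]:w[2]],k,interpolation=cv2.INTER_CUBIC)
p=proj(cam("wrist",s),[555,184,160]);print(p);x,y=int(p[0]),int(p[1])
cv2.imwrite("pics/end.png",np.hstack([f(a,(340,150,420,260),(240,330)),f(b,(245,220,325,330),(240,330)),f(im,(max(0,x-60),max(0,y-82),max(0,x-60)+120,max(0,y-82)+165),(240,330))])[:,:,::-1])
E
```

```text
[476.62 184.27 273.2 ] [ 0.71 -0.15  0.39] 93.62740464475132
[320.56 139.49]
```

View pics/end.png

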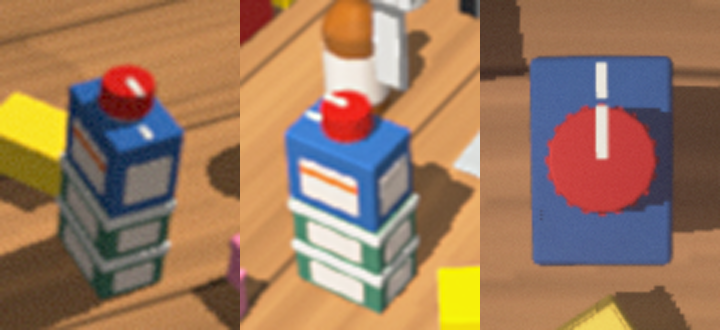

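The tin stands upright and flush on the column in all three views. The cap stripe (602,130) lines up with the mark (602,80). Handing in.

```bash
python3 -c "
from cell import manip
print(manip.sign_off())"
```

```text
the job is handed in; nothing more can be done
None
```

The cap was screwed fully home in the cradle, then the blue tin was set upright and flush on the green column, the arm was backed clear, and the job was handed in at about 25 s.

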